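# Press a label holder home behind the lip of the reader dock

### The arm

A 6-joint arm with a two-finger parallel gripper is mounted at the origin on a cart in front of the work surface, level with it; the furniture and walls round the work are solid. World frame = base frame: x ahead of the robot, y to its left, z up, the work surface at z = 0. Lengths are in mm, angles in rad, forces in N, time in s.
With the tool pointing down it reaches from about 350 to 875 mm from the base axis. Payload 4.2 kg.
Tool frame: the origin (TCP) lies midway between the tips of the shut fingers; the grasp point (between the pads) lies 19 mm behind it (tcp_to_grasp is the distance from the TCP to the grasp point, in mm); z points along the fingers, y is the line along which they close (so a half turn about z gives the same grasp; the last joint's range is limited). The gripper opens to 85 mm and grips with 20 to 120 N. Pads are 22 mm wide; open, the fingers measure 114 mm over their backs; the gripper's body (76 mm by 85 mm) begins 54 mm behind the grasp point. The pads swing forward as they close: fully open they stand 13 mm farther back than shut.
Start: joints at [1.585, 0.385, 0.008, 0, -1.194, -0.259], TCP at [151.445, 606.353, 231.312] pointing down, gripper open.
Joint ranges: [-3.14, 3.14], [-1.21, 2.06], [-1.07, 1.41], [-3.16, 2.05], [-2.99, -0.16], [-3.1, 3.1]. Speed limits (rad/s): [2.79, 2.79, 3.14, 3.14, 3.14, 3.14].

### API

Orientations are given as a unit quaternion [x, y, z, w].
In Python, from bench import read_state, get_image, job_done, tcp_to_grasp gives the robot as it stands.
- The arm moves only by the tool jog_arm, never from a script. Its argument "plan" is a list of rows, each a list of 3 entries, a list of its own where there are three numbers: the finger opening in mm, from 0 to 85.4, then the shift along the tool's x, y, z as a fraction of full scale, then the turn, a rotation vector about the tool's x, y, z as a fraction of full scale. A call has 1 to 10 rows; each row is the pose to reach, as a shift and turn from the pose commanded when the call began, along the tool's axes at that moment; what a row does not reach only later rows make up. Full scale, the value 1, is 0.1 m for a shift and 60 degrees for a turn. A row lasts 1/8 s, in which the tool goes at most 62.5 mm and 10.7 degrees, less where a joint would pass 70% of its speed; a pose out of reach is approached as far as the arm can. A call with a number of a shift or a turn outside -1 to 1 is refused whole. A call with a gripper value outside its range is refused whole. The fingers move at their own pace and stop on an object; the grip force is fixed at half the most. Time passes only in rows, so rows that repeat a pose let the fingers close. It gives the time, the measured TCP pose, the force, the opening and the grip force at its end, in the units of the state.
- read_state(): the state, without advancing time (a new reading comes with each control period).
- get_image(name): name is "side" or "top" or "wrist"; returns a dict with "img" (384x512x3 uint8, red, green, blue), "range_z" (384x512 float32, mm along the optical axis (not along the pixel's ray), 0 where there is no reading), "intrinsics" (3x3 intrinsics, pixels), "extrinsics" (4x4, takes a point from camera to world coordinates); the wrist camera has in their place "tool_from_camera" (4x4, takes a point from camera to tool coordinates, whose origin is the TCP and whose axes are the flange's). Camera axes: x right, y down, z forward; pixel columns grow to the right and rows downward; lengths in mm; the calibration is good to about 2 mm. A picture is of the moment at which its call begins: read the wrist's pose just before it.
- job_done(): hands the job in; it is judged then, once.
The state is a dict: "clock": time; "joints": joint angles; "joint_vel": joint speeds; "joint_efforts": joint torques, N m; "position": TCP position; "ee_rot": TCP orientation; "contact_force": force on the tool from outside, world axes, zero at the start; "wrist_torque": the same for the moment, N m; "gripper_width": finger opening in mm; "grasp_force": force on a finger pad.
Only numpy, scipy, OpenCV 4.12 (cv2) and the standard library are available. Lean on these libraries where they do the work, as an engineer would, in place of code of your own. Each camera call takes 0.05 s, during which the arm holds its last target. There are 200 camera calls.

### The job

Turn the knob on the label dock anticlockwise until it clicks over to its open stop and the steel keeper is clear of the slot. Then take the wide label holder out of the rack, push it down into the slot behind the dock's lip, with its label still facing out over the lip, until it is fully home against the spring, and finish while still holding it pressed home there with the gripper. Leave the short holder and the other things on the bench where they are.

Things in the scene. Friction and masses are not known exactly. Their poses are not given: they have to be found in the camera images.
- dock: the label dock: aluminium base 84 x 188 x 8 mm fixed to the bench, with a slot open upward between a lip and a back plate. Origin on the bench under the slot's middle; x from lip to back plate (roughly away from the robot), y along the slot, z up. A round pillar with the knob stands at y = -80 mm
- slot_floor (a point): middle of the slot's solid floor, 10 mm above the bench: the middle of the wide holder's lower edge is here when it is fully home. Axes as the dock's
- seat (a joint): dark steel spring bar, 60 mm long, in the slot. 0 = up, its top 22 mm above the bench; grows as it is pushed down; 0.012 m = level with the solid slot floor (holder home). 3 N start it, 9 N bring it to 0.012 m; then the holder meets the floor. Let go, it lifts the holder again
- keeper (a joint): knob with steel keeper arm, vertical axis. 0 = closed: the arm (10 mm wide, 58 mm long, 48 to 53 mm above the bench) lies along the dock's +y over the last 20 mm of the slot. Grows anticlockwise seen from above to the open stop at 1.2 rad, arm out to the front. A detent resists (0.07 N m) up to 0.6 rad; past that it snaps to 1.2 and stays
- keeper_grip (a point): the point to grip on the black bar of the knob, on its axis, 74 mm above the bench and 16 mm below the bar's top. The bar is 40 mm long along this point's y, 12 mm thick along its x, 32 mm high, and turns with the knob (its y is the dock's y when closed)
- holder: wide label holder, loose, 50 g: white plate 80 mm wide (y), 5 mm thick (x), 50 mm high, with a grip tab on top (34 mm along y, 10 mm thick along x, 44 to 84 mm above the lower edge). Barred label on its -x face. Origin: middle of the lower edge. It stands upright in one of the rack's slots, lower edge 6 mm above the bench
- holder_tab (a point): middle of the wide holder's grip tab, 64 mm above its lower edge; axes as the holder's
- label_face (a point): middle of the label on the wide holder's -x face, 25 mm above its lower edge
- rack: grey plastic rack fixed to the bench, 50 x 204 mm foot, 26 mm high walls; two slots in line along its y, each 86 mm long, 7.5 mm wide and 20 mm deep, at y = +47 and -47 mm; the holders stand in them in either order
- short_holder: the short label holder: same shape and height but only 50 mm wide; it stays in the rack. Origin at the middle of its lower edge
- driver_0: orange-handled screwdriver 182 mm long lying on the bench; leave alone
- label_roll: white roll of labels, 68 mm across, 40 mm high, behind the dock; leave alone
- slot_mouth (a point): middle of the slot's mouth, 42 mm above the bench, level with the top of the front lip (-x side, with a window); the back plate (+x) ends 45 mm above the bench. The slot is 87 mm long (dock's y) and 8 mm wide (x) inside; both sides flare to a mouth about 15 mm wide

How it is judged:
By the outcome, as a careful person would: the job done as asked, in the order asked, and still so for the second after the job is handed in, while the arm keeps its last pose, push and grip.
It also fails if it takes over 56 s, if anything falls off the work surface, if the arm or the gripper's body presses on something with over 40 N, if the wrist force passes 120 N, or if a joint passes its speed limit or range.

## Working session

There is one attempt and no reset: what is moved stays moved. The work goes in short steps, Python scripts to look and compute and a tool call to move; the robot and the scene stay as the last step left them, time stands still between calls to the robot, and variables do not carry over. Pictures are saved under pics/ and viewed, at most 10 in all, crops included, and the job is handed in when it is done.

Besides the shell and the picture viewer there is one more tool, called after ">>>" as a command line: name --argument value ..., lists and objects as JSON in quotes. jog_arm: Moves the arm, as the interface text tells. Its arguments: {"type":"object","properties":{"plan":{"type":"array"}},"required":["plan"]}

```bash
mkdir -p pics; cat > h.py <<'E'
import numpy as np, cv2
from bench import read_state, get_image, tcp_to_grasp
from scipy.spatial.transform import Rotation as R
def cloud(d,T=None):
    K=d["intrinsics"];z=d["range_z"].astype(float);v,u=np.indices(z.shape)
    P=np.stack([(u-K[0][2])*z/K[0][0],(v-K[1][2])*z/K[1][1],z],-1)
    T=np.array(d["extrinsics"] if T is None else T)
    W=P@T[:3,:3].T+T[:3,3]; W[z==0]=np.nan
    return W
def plan(target,Rt):
    s=read_state();r=R.from_quat(s["ee_rot"])
    return r.inv().apply(np.array(target)-s["position"])/100,(r.inv()*Rt).as_rotvec()/np.radians(60)
E
python3 - <<'E'
from h import *
for n in("side","top"):
    d=get_image(n);np.savez(n,**{k:np.array(v) for k,v in d.items()})
    cv2.imwrite(f"pics/{n}0.png",cv2.resize(d["img"][:,:,::-1],(800,600)))
s=read_state();print(s["ee_rot"],s["clock"],s["position"],R.from_quat(s["ee_rot"]).as_matrix(),tcp_to_grasp)
E
```

```text
[ 9.92509839e-01 -1.22160837e-01 -6.78992528e-05  9.71905233e-04] 0.1 [151.31207774 605.87012889 230.33162027] [[ 9.70153450e-01 -2.42491534e-01 -3.72238867e-04]
 [-2.42491798e-01 -9.70151570e-01 -1.91266175e-03]
 [ 1.02676161e-04  1.94584027e-03 -9.99998102e-01]] 18.700000000000003
```

View pics/top0.png

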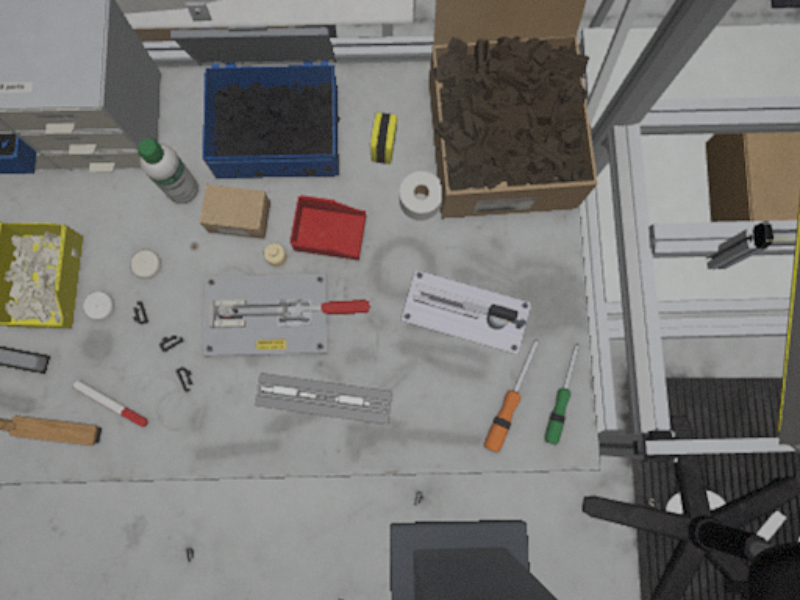

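View pics/side0.png

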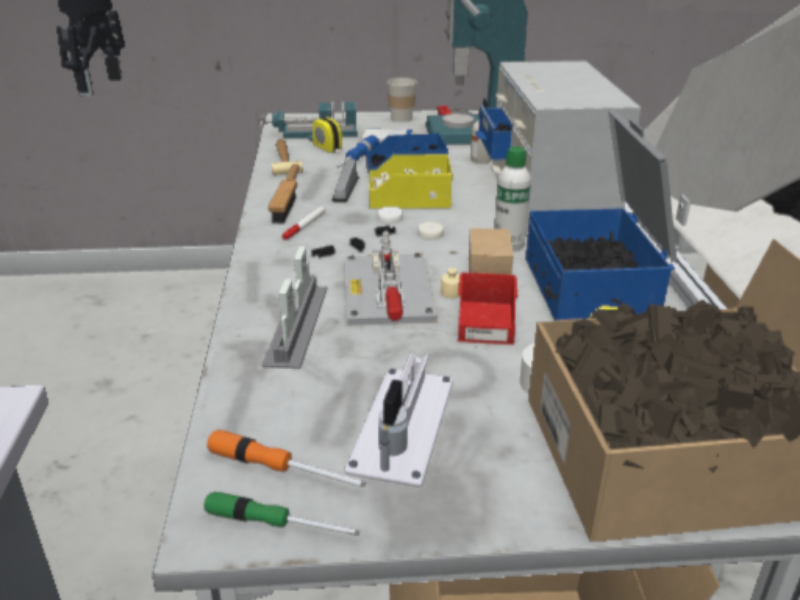

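The top view shows the dock at (465,312) with the black knob bar at (502,315), the rack at (322,397) holding two white holders, and the orange screwdriver at (503,415). I'll enlarge the dock and the rack.

```bash
python3 - <<'E'
from h import *
t=np.load("top.npz");s=np.load("side.npz")
def crop(d,u0,u1,v0,v1,w,h): return cv2.resize(d["img"][v0:v1,u0:u1,::-1],(w,h),interpolation=cv2.INTER_CUBIC)
# top: dock u250-345,v165-230 ; rack u155-260,v230-275
a=crop(t,250,350,165,231,400,264);b=crop(t,155,255,232,276,400,176)
c=crop(s,160,215,150,240,367,600)[:440]; e=crop(s,215,295,222,312,400,450)
im=np.zeros((600,800,3),np.uint8)
im[:264,:400]=a;im[270:446,:400]=b
e=cv2.resize(e,(267,300));c=crop(s,160,215,152,237,194,300)
im[:300,405:672]=e;im[300:,405:599]=c
cv2.imwrite("pics/crop1.png",im)
W=cloud(t)
np.save("Wt",W);V=cloud(s)
for p in [(465,312),(502,315),(418,276),(528,305),(405,316),(515,348),(257,385),(390,412)]:
    u,v=p[0]*.64,p[1]*.64;print(p,W[int(v),int(u)].round(1))
for n,X in(("top",W),("side",V)):
    m=(X[...,2]>70)&(X[...,2]<100)&(X[...,0]>300)&(X[...,0]<650)&(X[...,1]<200)&(X[...,1]>-350)
    for lab in [0]:
        k,L=cv2.connectedComponents(m.astype(np.uint8))
        for i in range(1,k):
            Q=X[L==i]
            if len(Q)>8: print(n,len(Q),Q.mean(0).round(1),Q.min(0).round(1),Q.max(0).round(1),np.argwhere(L==i).mean(0)[::-1].round())
E
```

```text
(465, 312) [575.3  55.9  46. ]
(502, 315) [563.2   6.3  81.3]
(418, 276) [640.  122.5  11.1]
(528, 305) [589.4 -45.5   9.5]
(405, 316) [575.6 143.8  14.5]
(515, 348) [523.7 -21.7  13.2]
(257, 385) [476.5 373.    0.6]
(390, 412) [431.9 171.1  -1.2]
top 117 [568.    5.7  84.3] [558.2 -13.8  70.2] [578.9  24.3  89.4] [321. 199.]
side 187 [567.2  -3.5  81.5] [557.2 -19.3  70.2] [577.4  22.1  86.8] [251. 254.]
```

View pics/crop1.png

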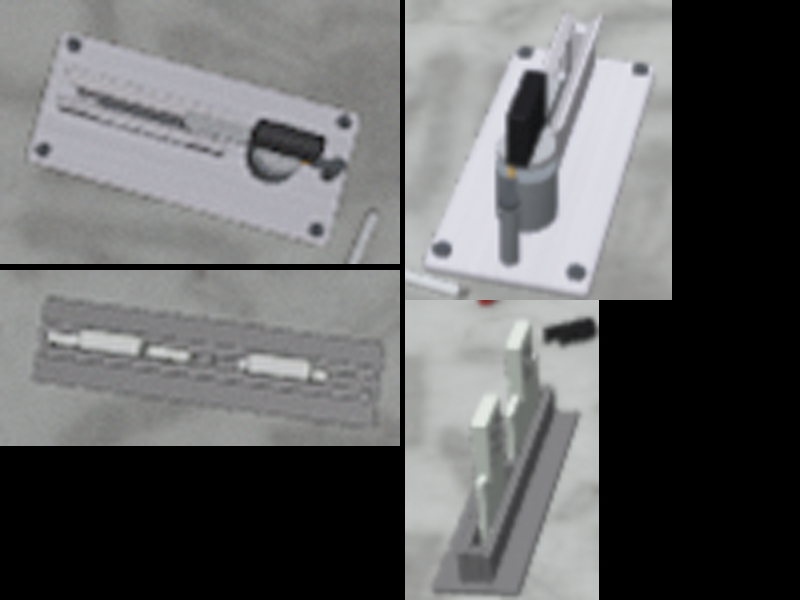

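The wide holder is the left (+y) one in the rack (its plate ends at crop (48,338) and (190,355)), and the short one is on the right. The keeper arm lies over the slot, so it's closed. I'll compute ray-plane positions and look at the wrist camera geometry.

```bash
cat >> h.py <<'E'
def ray(d,u,v,z,T=None):
    K=d["intrinsics"];T=np.array(d["extrinsics"] if T is None else T)
    r=T[:3,:3]@np.linalg.solve(K,[u,v,1.]);o=T[:3,3]
    return (o+r*(z-o[2])/r[2]).round(1)
E
python3 - <<'E'
from h import *
t=np.load("top.npz")
print("cam",t["extrinsics"][:3,3])
f=lambda x,y,z:print((x,y),ray(t,155+x/4-.4,232+y/4-.4,z))
f(110,345,90);f(278,366,90);f(48,338,56);f(190,355,56)
print("dock")
g=lambda x,y,z:print((x,y),ray(t,250+x/4-.4,165+y/4-.4,z))
g(73,45,8);g(344,121,8);g(42,149,8);g(316,230,8);g(288,142,90)
d=get_image("wrist");print(np.array(d["tool_from_camera"]).round(3),d["intrinsics"])
E
```

```text
cam [ 395.86713172  173.04820248 1054.82648392]
(110, 345) [317.1 315.6  90. ]
(278, 366) [304.4 226.7  90. ]
(48, 338) [318.8 354.7  56. ]
(190, 355) [308.  276.8  56. ]
dock
(73, 45) [641.1 120.3   8. ]
(344, 121) [590.1 -42.5   8. ]
(42, 149) [577. 141.   8.]
(316, 230) [524.1 -21.7   8. ]
(288, 142) [563.7   6.3  90. ]
[[   0.      -0.952   -0.307   79.251]
 [   1.       0.       0.      -0.225]
 [  -0.      -0.307    0.952 -142.786]
 [   0.       0.       0.       1.   ]] [[283.3819156    0.         251.90992991]
 [  0.         283.3819156  192.82800982]
 [  0.           0.           1.        ]]
```

```bash
python3 - <<'E'
from h import *
t=np.load("top.npz")
f=lambda x,y,z:print((x,y),ray(t,155+x/4-.4,232+(y-270)/4-.4,z))
f(110,345,90);f(278,366,90);f(48,338,56);f(190,355,56)
f(48,297,2);f(383,340,2);f(33,380,2);f(375,428,2)
# pose: tool x pointing -x world-> camera on robot side
Rt=R.from_matrix(np.array([[1,0,0],[0,-1,0],[0,0,-1.]]).T)*R.identity()
for nm,c in(("rack",(370,310,250)),):
  for yaw in(0,np.pi):
    print(nm,plan(c,R.from_euler('z',yaw-np.radians(12))*Rt))
E
```

```text
(110, 345) [459.4 316.5  90. ]
(278, 366) [445.9 225.1  90. ]
(48, 338) [466.3 356.6  56. ]
(190, 355) [455.  276.4  56. ]
(48, 297) [494.5 366.8   2. ]
(383, 340) [464.4 167.1   2. ]
(33, 380) [445.6 375.1   2. ]
(375, 428) [413. 173.   2.]
rack (array([ 2.83885482,  2.34146064, -0.19101299]), array([ 1.54632760e-03, -7.97489254e-05, -3.39017382e-02]))
rack (array([ 2.83885482,  2.34146064, -0.19101299]), array([-1.23866700e-04, -2.40176901e-03,  2.96609729e+00]))
```

>>> jog_arm --plan '[[85,[0.5,0.3,0],[0,0,0]],[85,[1,0.6,0],[0,0,0]]]'

```text
clock: 0.4
position: [234.3, 522.9, 230.6]
ee_rot: [0.993, -0.121, -0.0, 0.001]
contact_force: [0.6, 0.6, 0.7]
gripper_width: 84.9
grasp_force: 0.0
```

>>> jog_arm --plan '[[85,[0.5,0.3,0],[0,0,0]],[85,[1,0.6,0],[0,0,0]]]'

```text
clock: 0.65
position: [317.3, 439.9, 231.2]
ee_rot: [0.993, -0.122, -0.0, 0.0]
contact_force: [-0.1, 1.1, -0.3]
gripper_width: 84.8
grasp_force: 0.0
```

>>> jog_arm --plan '[[85,[0.5,0.4,0],[0,0,0]],[85,[1,0.8,0],[0,0,0]],[85,[1,0.8,0],[0,0,0]],[85,[1,0.8,0],[0,0,0]]]'

```text
clock: 1.15
position: [394.2, 339.4, 231.2]
ee_rot: [0.992, -0.123, -0.0, -0.0]
contact_force: [-0.4, 0.3, -0.0]
gripper_width: 85.1
grasp_force: 0.0
```

```bash
cat > w.py <<'E'
from h import *
import sys
def wrist(name,save=True):
    s=read_state();d=get_image("wrist");T=np.eye(4);T[:3,:3]=R.from_quat(s["ee_rot"]).as_matrix();T[:3,3]=s["position"]
    d["extrinsics"]=T@np.array(d["tool_from_camera"])
    np.savez(name,**{k:np.array(v) for k,v in d.items()})
    cv2.imwrite(f"pics/{name}.png",cv2.resize(d["img"][:,:,::-1],(800,600),interpolation=cv2.INTER_CUBIC))
    print(s["clock"],s["position"].round(1) if hasattr(s["position"],'round') else s["position"],s["joints"],d["extrinsics"][:3,3])
if __name__=="__main__": wrist(sys.argv[1])
E
python3 w.py w1
```

```text
1.15 [394.2 339.4 231.2] [ 1.02304195e+00  2.06385419e-01 -2.46520429e-01 -1.97981351e-04
 -1.11790043e+00  3.01976815e-01] [471.1118445  320.32091059 373.9835379 ]
```

View pics/w1.png

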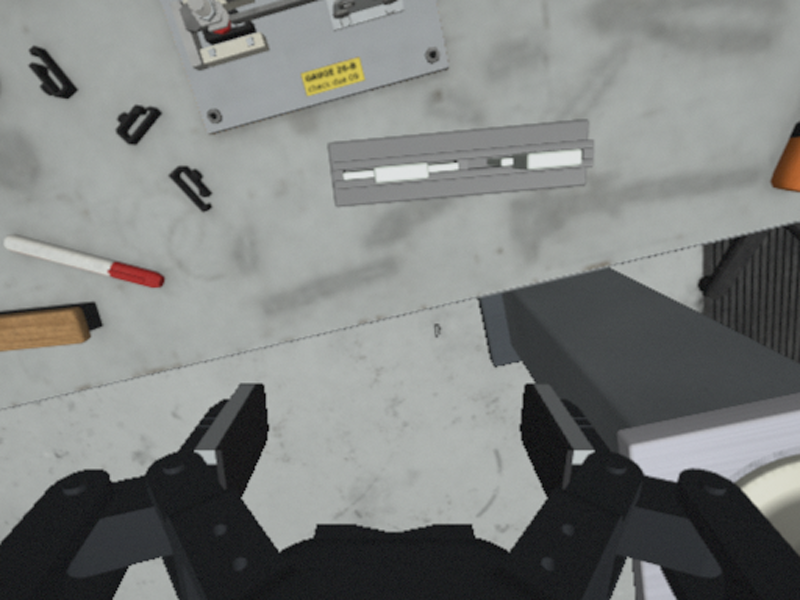

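The wrist view has the rack nearly straight below, with the wide plate ending at (343,176) and (460,166) and its tab at (402,172). No label face is visible. I'll move ahead and start the turn towards the grasp yaw later.

>>> jog_arm --plan '[[85,[0.5,0,0],[0,0,0]],[85,[1,0,0],[0,0,0]],[85,[1,0,0],[0,0,0]],[85,[1,0,0],[0,0,0]]]'

```text
clock: 1.7
position: [490.3, 316.3, 230.7]
ee_rot: [0.993, -0.121, -0.0, 0.0]
contact_force: [-1.0, 0.5, -0.6]
gripper_width: 85.0
grasp_force: 0.0
```

```bash
python3 - <<'E'
from h import *
d=np.load("w1.npz")
for x,y,z in((343,176,56),(460,166,56),(375,173.5,90),(428,171,90),(329,143,2),(586,120,2),(337,206,2),(584,186,2)): print((x,y),ray(d,x*.64-.2,y*.64-.2,z))
E
python3 w.py w2
python3 - <<'E'
import cv2
im=cv2.imread("pics/w2.png");cv2.imwrite("pics/w2c.png",cv2.resize(im[200:500,150:550],(800,600),interpolation=cv2.INTER_CUBIC))
E
```

```text
(343, 176) [468.5 357.2  56. ]
(460, 166) [455.4 277.4  56. ]
(375, 173.5) [465.5 333.7  90. ]
(428, 171) [458.9 301.7  90. ]
(329, 143) [495.  367.2   2. ]
(586, 120) [462.4 168.    2. ]
(337, 206) [446.4 374.9   2. ]
(584, 186) [412.9 175.3   2. ]
1.7 [490.3 316.3 230.7] [ 8.50283577e-01  3.15229537e-01 -9.74870175e-02 -3.58244476e-04
 -1.15914956e+00  4.77275617e-01] [567.36720311 297.5459008  373.45208808]
```

View pics/w2.png

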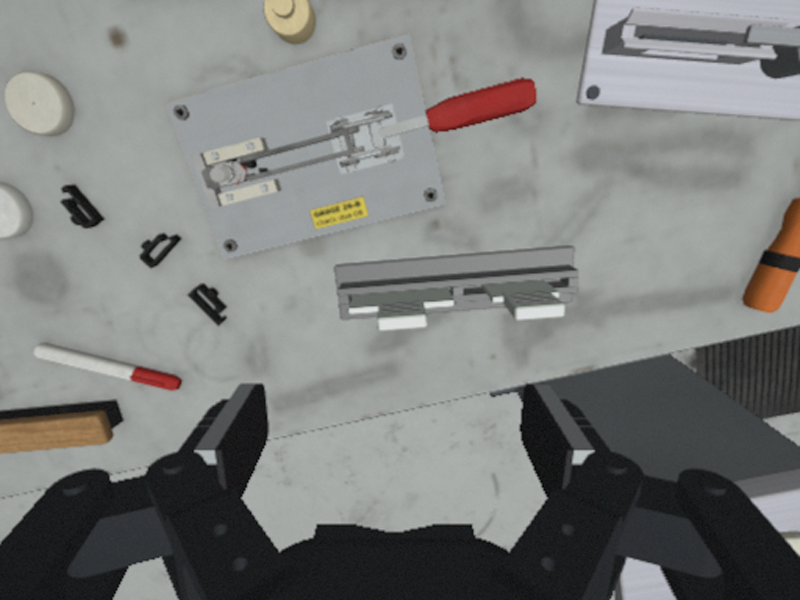

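It shows the +x faces of both holders at (400,300) and (525,295). I'll enlarge them to look for the label bars.

```bash
python3 - <<'E'
import numpy as np,cv2
d=np.load("w2.npz");c=d["img"][150:215,205:380,::-1]
c=cv2.resize(c,(800,297),interpolation=cv2.INTER_CUBIC);c=np.clip(c.astype(float)*1.3,0,255).astype(np.uint8)
s=np.load("side.npz")["img"][150:240,160:215,::-1]
cv2.imwrite("pics/w2d.png",np.vstack([c,np.hstack([cv2.resize(s,(183,300),interpolation=cv2.INTER_CUBIC),np.zeros((300,617,3),np.uint8)])]))
E
```

```text
(no output)
```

View pics/w2d.png

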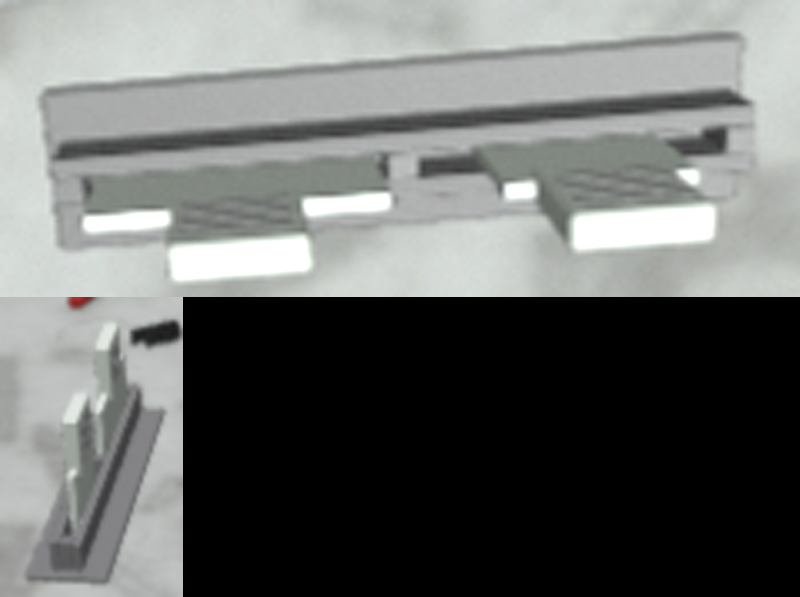

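The +x faces are plain: the plate face at crop (235,185) has only tab ribs. The label therefore faces the robot side (-x), and holder yaw is about -9.2°. Next I move over the knob.

>>> jog_arm --plan '[[85,[0.25,0.5,0],[0,0,0]],[85,[0.5,1,0],[0,0,0]]]'

```text
clock: 2.0
position: [514.3, 206.6, 231.6]
ee_rot: [0.993, -0.12, 0.0, -0.0]
contact_force: [0.7, 0.4, 1.3]
gripper_width: 84.9
grasp_force: 0.0
```

>>> jog_arm --plan '[[85,[0.25,0.5,0],[0,0,0]],[85,[0.5,1,0],[0,0,0]]]'

```text
clock: 2.25
position: [539.0, 96.8, 232.0]
ee_rot: [0.993, -0.121, 0.0, -0.0]
contact_force: [1.3, 0.7, 0.9]
gripper_width: 84.7
grasp_force: 0.0
```

>>> jog_arm --plan '[[85,[0.25,0.4,0],[0,0,0.17]],[85,[0.45,0.83,0],[0,0,0.34]],[85,[0.45,0.83,0],[0,0,0.51]],[85,[0.45,0.83,0],[0,0,0.68]],[85,[0.45,0.83,0],[0,0,0.85]],[85,[0.45,0.83,0],[0,0,1]]]'

```text
clock: 3.0
position: [562.5, 7.0, 231.7]
ee_rot: [0.798, -0.603, 0.0, -0.0]
contact_force: [0.9, -0.6, -0.1]
gripper_width: 85.3
grasp_force: 0.0
```

>>> jog_arm --plan '[[85,[0,0,0],[0,0,0.17]],[85,[0,0,0],[0,0,0.34]],[85,[0,0,0],[0,0,0.51]],[85,[0,0,0],[0,0,0.56]],[85,[0,0,0],[0,0,0.56]]]'

```text
clock: 3.62
position: [562.6, 6.9, 231.7]
ee_rot: [-0.592, 0.806, -0.0, 0.0]
contact_force: [0.2, 0.8, 0.2]
gripper_width: 85.2
grasp_force: 0.0
```

```bash
python3 w.py w3
```

```text
3.625 [562.6   6.9 231.7] [ 3.00141185e-01  2.78448444e-01 -1.47587152e-01 -6.98604844e-05
 -1.14422405e+00 -6.04899453e-01] [539.06714033 -68.41205036 374.47390555]
```

View pics/w3.png

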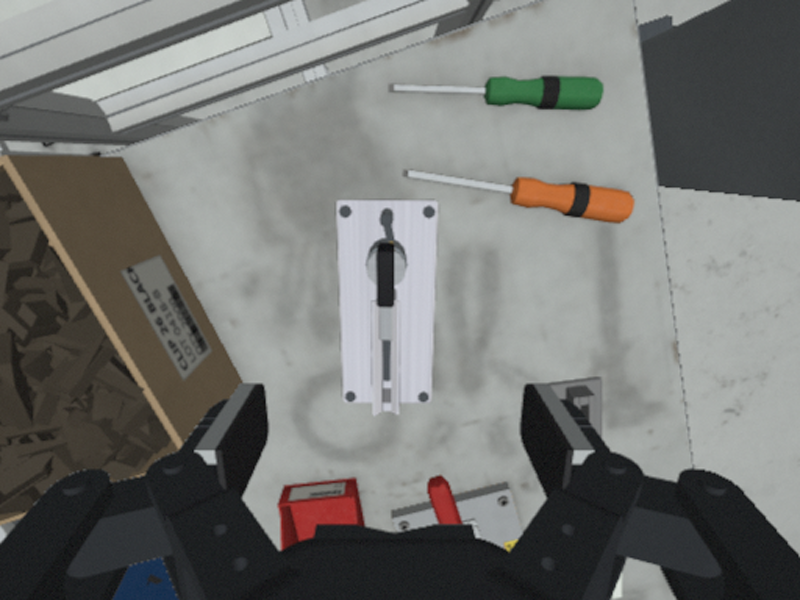

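The dock fills (337–438, 200–403), with the knob bar at (386,275) and the slot running down from it to (386,405). I'll fit the dock from the depth data and the holes.

```bash
python3 - <<'E'
from h import *
d=np.load("w3.npz");W=cloud(d)
h=[ray(d,x*.64-.2,y*.64-.2,8) for x,y in((345,212),(429,212),(350,397),(423,397))]
h=np.array(h);print(h,h.mean(0));
for a,b in((2,0),(3,1)):
    e=h[a]-h[b];print("yaw",np.degrees(np.arctan2(-e[0],e[1])),np.hypot(*e[:2]))
yaw=np.radians(-17.5);ex=np.array([np.cos(yaw),np.sin(yaw)]);ey=np.array([-np.sin(yaw),np.cos(yaw)])
m=(W[...,2]>84)&(W[...,2]<100)&(abs(W[...,0]-563)<40)&(abs(W[...,1]-6)<40)
Q=W[m];print(len(Q),Q[:,2].mean());r=cv2.minAreaRect(Q[:,:2].astype(np.float32));print(r)
for x,y,z in((386,243,90),(386,306,90),(377,275,90),(395,275,90)):print(ray(d,x*.64-.2,y*.64-.2,z))
# lip/back plate tops
G=np.array([r[0][0],r[0][1]]);D=W[...,:2]-G;X=D@ex;Y=D@ey;Z=W[...,2]
for y0 in(45,65,85,105,118):
    k=(abs(Y-y0)<6)&(abs(X)<30)
    print(y0,[(int(a),round(float(np.median(Z[k&(abs(X-a)<1)])),0)) for a in range(-16,18,2) if (k&(abs(X-a)<1)).sum()])
E
```

```text
[[590.4 -40.5   8. ]
 [524.9 -20.    8. ]
 [642.7 122.    8. ]
 [577.5 142.5   8. ]] [583.875  51.      8.   ]
yaw -17.840571543613983 170.7089335682231
yaw -17.93636825161797 170.80108313473895
359 85.08685246241012
((568.8013916015625, 3.4109020233154297), (38.412296295166016, 10.760008811950684), 72.47169494628906)
[560.1 -20.1  90. ]
[573.3  20.9  90. ]
[572.3  -1.6  90. ]
[561.   2.  90.]
45 [(-16, 8.0), (-14, 8.0), (-12, 8.0), (-10, 42.0), (-8, 43.0), (-6, 40.0), (-4, 53.0), (-2, 53.0), (0, 53.0), (2, 53.0), (4, 53.0), (6, 40.0), (8, 42.0), (10, 45.0), (12, 44.0), (14, 8.0), (16, 8.0)]
65 [(-16, 8.0), (-14, 8.0), (-12, 8.0), (-10, 42.0), (-8, 43.0), (-6, 41.0), (-4, 39.0), (6, 40.0), (8, 43.0), (10, 44.0), (12, 45.0), (14, 9.0), (16, 8.0)]
85 [(-16, 8.0), (-14, 8.0), (-12, 8.0), (-10, 42.0), (-8, 43.0), (-6, 41.0), (-4, 39.0), (-2, 22.0), (0, 22.0), (2, 23.0), (4, 22.0), (6, 40.0), (8, 42.0), (10, 45.0), (12, 45.0), (14, 8.0), (16, 8.0)]
105 [(-16, 8.0), (-14, 8.0), (-12, 8.0), (-10, 42.0), (-8, 43.0), (-6, 41.0), (-4, 38.0), (-2, 21.0), (0, 22.0), (2, 23.0), (4, 14.0), (6, 41.0), (8, 42.0), (10, 44.0), (12, 44.0), (14, 9.0), (16, 8.0)]
118 [(-16, 8.0), (-14, 8.0), (-12, 8.0), (-10, 25.0), (-8, 43.0), (-6, 41.0), (-4, 39.0), (-2, 11.0), (0, 10.0), (2, 12.0), (4, 15.0), (6, 40.0), (8, 42.0), (10, 44.0), (12, 44.0), (16, 8.0)]
```

```bash
python3 - <<'E'
from h import *
d=np.load("w3.npz");W=cloud(d)
yaw=np.radians(-17.9);ex=np.array([np.cos(yaw),np.sin(yaw)]);ey=np.array([-np.sin(yaw),np.cos(yaw)])
G=np.array([568.8,3.4]);D=W[...,:2]-G;X=D@ex;Y=D@ey;Z=W[...,2]
def rng(n,k,A): a=A[k];print(n,k.sum(),np.percentile(a,[0,2,50,98,100]).round(1))
for n,k in(("lip",(abs(Z-42)<1.5)&(X<-6)&(X>-14)&(Y>30)),("back",(abs(Z-45)<1.5)&(X>6)&(X<16)&(Y>30)),("bar",(abs(Z-22)<1.5)&(abs(X)<5)&(Y>50)),("arm",(abs(Z-53)<1.5)&(abs(X)<9)&(Y>20)),("knob",(Z>87)&(abs(X)<20)&(abs(Y)<40)),("floor",(abs(Z-10)<1)&(abs(X)<4)&(Y>40)&(Y<140))):
    if k.sum(): rng(n+" X",k,X);rng(n+" Y",k,Y)
for y0 in(60,80,100,118):
    k=(abs(Y-y0)<6)&(abs(X)<20)
    inn=k&(Z<37); lo=X[k&(Z>36)&(X<0.5)];hi=X[k&(Z>36)&(X>0.5)]
    print(y0,lo.min(),lo.max(),hi.min(),hi.max())
E
```

```text
lip X 213 [-10.8 -10.7  -8.4  -6.6  -6. ]
lip Y 213 [ 30.3  32.4  71.7 129.2 130.5]
back X 163 [ 8.1  8.2  9.9 11.9 12. ]
back Y 163 [ 30.   31.4  75.7 129.5 131.1]
bar X 128 [-3.1 -3.  -0.2  2.5  2.5]
bar Y 128 [ 72.2  72.7  91.1 123.9 124.5]
arm X 173 [-4.4 -4.4 -0.6  4.2  4.2]
arm Y 173 [30.6 31.1 44.9 58.3 58.5]
knob X 7070 [-20.  -19.3   0.5  19.4  20. ]
knob Y 7070 [-19.5 -18.2  -9.6  -8.   -7.1]
floor X 22 [-3.  -3.  -0.1  2.8  2.8]
floor Y 22 [116.3 116.4 119.5 124.4 124.5]
60 -10.710704998174615 0.494554761418562 0.5154443512949115 10.793486411820313
80 -9.636233287888423 -4.3703236876237295 4.625822567928262 10.97947468053242
100 -9.827256022985372 -4.48733948035025 4.652757411487702 11.124459304615144
118 -10.027858364081593 -4.603382974686769 0.7673715242373469 11.260738970450054
```

>>> jog_arm --plan '[[50,[0.02,-0.068,0.5],[0,0,0.008]],[50,[0.02,-0.068,1],[0,0,0.008]],[50,[0.02,-0.068,1],[0,0,0.008]],[50,[0.02,-0.068,1],[0,0,0.008]]]'

```text
clock: 4.18
position: [570.4, 2.1, 133.3]
ee_rot: [-0.588, 0.809, -0.001, 0.001]
contact_force: [0.3, -0.5, 1.1]
gripper_width: 49.9
grasp_force: 0.0
```

```bash
python3 - <<'E'
from h import *
d=np.load("w3.npz");W=cloud(d)
r=np.hypot(W[...,0]-568.5,W[...,1]-3)
for z in range(40,96,2): print(z,int(((abs(W[...,2]-z)<1)&(r<30)).sum()),end="; ")
yaw=np.radians(-107.9);Rt=R.from_matrix(np.array([[np.cos(yaw),np.sin(yaw),0],[np.sin(yaw),-np.cos(yaw),0],[0,0,-1]]))
s=read_state();print(s["position"],plan((568.5,3,58.5),Rt))
E
```

```text
40 14; 42 30; 44 1; 46 21; 48 35; 50 6; 52 109; 54 117; 56 6; 58 5; 60 1; 62 4; 64 6; 66 1; 68 3; 70 6; 72 1; 74 5; 76 4; 78 3; 80 5; 82 5; 84 204; 86 188; 88 0; 90 0; 92 0; 94 0; [570.41728802   2.12905484 133.30477986] (array([-0.00174015,  0.02322704,  0.74798158]), array([-0.00293804,  0.00078279, -0.00180113]))
```

>>> jog_arm --plan '[[50,[0,0.02,0.3],[0,0,0]],[50,[0,0.02,0.6],[0,0,0]],[50,[0,0.02,0.74],[0,0,0]],[50,[0,0.02,0.74],[0,0,0]]]'

```text
clock: 4.68
position: [567.8, 2.5, 58.1]
ee_rot: [-0.587, 0.809, -0.0, 0.0]
contact_force: [0.2, -0.5, 0.9]
gripper_width: 50.2
grasp_force: 0.0
```

>>> jog_arm --plan '[[10,[0,0,0],[0,0,0]],[5,[0,0,0],[0,0,0]],[5,[0,0,0],[0,0,0]],[5,[0,0,0],[0,0,0]],[5,[0,0,0],[0,0,0]]]'

```text
clock: 5.3
position: [567.8, 2.6, 58.7]
ee_rot: [-0.587, 0.809, -0.0, 0.001]
contact_force: [-1.1, 0.4, 6.1]
gripper_width: 10.8
grasp_force: 59.4
```

>>> jog_arm --plan '[[5,[0,0,-0.01],[0,0,-0.12]],[5,[0,0,-0.01],[0,0,-0.24]],[5,[0,0,-0.01],[0,0,-0.36]],[5,[0,0,-0.01],[0,0,-0.48]],[5,[0,0,-0.01],[0,0,-0.6]],[5,[0,0,-0.01],[0,0,-0.72]],[5,[0,0,-0.01],[0,0,-0.84]],[5,[0,0,-0.01],[0,0,-1]]]'

```text
clock: 6.3
position: [569.6, 3.0, 58.8]
ee_rot: [0.914, -0.405, 0.002, -0.002]
contact_force: [4.3, 1.0, -3.0]
gripper_width: 10.7
grasp_force: 58.4
```

>>> jog_arm --plan '[[5,[0,0,0],[0,0,-0.08]],[5,[0,0,0],[0,0,-0.14]],[5,[0,0,0],[0,0,-0.15]],[5,[0,0,0],[0,0,-0.15]]]'

```text
clock: 6.8
position: [569.8, 3.2, 58.8]
ee_rot: [0.942, -0.335, 0.003, -0.002]
contact_force: [4.0, 0.6, -1.9]
gripper_width: 11.2
grasp_force: 58.4
```

>>> jog_arm --plan '[[40,[0,0,0],[0,0,0]],[40,[0,0,0],[0,0,0]],[40,[0,0,0],[0,0,0]],[40,[0,0,-0.3],[0,0,0]],[40,[0,0,-0.6],[0,0,0]],[40,[0,0,-1],[0,0,0]],[40,[0,0,-1],[0,0,0]]]'

```text
clock: 7.68
position: [569.1, 2.6, 162.1]
ee_rot: [0.942, -0.334, 0.003, -0.002]
contact_force: [-0.6, 0.1, -0.6]
gripper_width: 39.7
grasp_force: 0.0
```

```bash
python3 - <<'E'
from h import *
d=get_image("side");cv2.imwrite("pics/s2.png",cv2.resize(d["img"][200:320,200:320,::-1],(600,600)))
E
python3 w.py w4
```

```text
7.725 [567.7   2.5 159.9] [ 2.89660969e-01  3.48174137e-01 -2.39793471e-01 -1.33744751e-04
 -9.79395525e-01  5.98454326e-01] [628.76247903 -47.39737214 302.85829122]
```

View pics/s2.png

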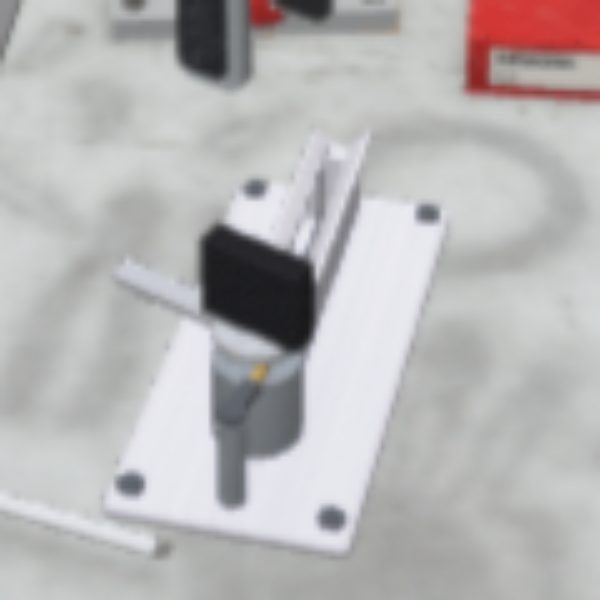

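The side view shows the keeper arm swung out to the front, from (200,300) to (120,268). The bar has turned and the slot is clear, and the measured turn was 1.20 rad. Next is the rack.

>>> jog_arm --plan '[[40,[-0.47,-0.3,-0.2],[0,0,0]],[40,[-0.94,-0.59,-0.2],[0,0,0]]]'

```text
clock: 8.02
position: [531.2, 108.0, 178.3]
ee_rot: [0.942, -0.336, 0.0, -0.0]
contact_force: [1.6, 0.6, -0.2]
gripper_width: 39.8
grasp_force: 0.0
```

>>> jog_arm --plan '[[40,[-0.47,-0.3,0],[0,0,0]],[40,[-0.94,-0.59,0],[0,0,0]]]'

```text
clock: 8.28
position: [494.2, 213.5, 177.0]
ee_rot: [0.942, -0.335, -0.001, 0.001]
contact_force: [0.7, 1.1, 0.3]
gripper_width: 40.0
grasp_force: 0.0
```

>>> jog_arm --plan '[[40,[-0.47,-0.3,0],[0,0,0.17]],[40,[-0.94,-0.59,0],[0,0,0.34]],[40,[-0.94,-0.59,0],[0,0,0.51]],[40,[-0.94,-0.59,0],[0,0,0.68]],[40,[-0.94,-0.59,0],[0,0,0.85]],[40,[-0.94,-0.59,0],[0,0,1]],[40,[-0.94,-0.59,0],[0,0,1]]]'

```text
clock: 9.15
position: [459.3, 316.9, 176.9]
ee_rot: [-0.649, 0.76, -0.0, -0.001]
contact_force: [0.1, -0.4, 0.4]
gripper_width: 40.1
grasp_force: 0.0
```

```bash
cat >> h.py <<'E'
def down(deg):
    y=np.radians(deg);return R.from_matrix(np.array([[np.cos(y),np.sin(y),0],[np.sin(y),-np.cos(y),0],[0,0,-1]]))
E
python3 w.py w5; python3 - <<'E'
from h import *
d=np.load("w5.npz");W=cloud(d);Z=W[...,2]
yaw=np.radians(-9.2);ex=np.array([np.cos(yaw),np.sin(yaw)]);ey=np.array([-np.sin(yaw),np.cos(yaw)])
D=W[...,:2]-[461.3,317];X=D@ex;Y=D@ey
for n,k in(("tab",(abs(Z-90)<2)&(abs(X)<20)&(abs(Y)<30)),("plate",(abs(Z-56)<2)&(abs(X)<15)&(abs(Y)<50)),("wall",(abs(Z-26)<1.5)&(abs(X)<12)&(abs(Y)<50))):
    if k.sum(): print(n,k.sum(),X[k].min(),X[k].max(),X[k].mean(),Y[k].min(),Y[k].max(),np.polyfit(Y[k],X[k],1))
print(plan((461.3,317,51.5),down(-99.2)))
E
```

```text
9.15 [459.3 316.9 176.9] [ 8.94227312e-01  3.19101736e-01 -2.36179946e-01 -3.17933794e-04
 -1.01848610e+00 -1.05133126e+00] [447.47929744 239.32229554 319.85304159]
tab 403 -3.50444026146688 5.304415906477566 0.8929870961880948 -16.43261027093007 16.61325874811234 [0.00153355 0.89344851]
plate 172 -3.559636624510491 5.035592143288104 1.1711811601952529 -39.05252971833653 40.57324074125741 [-1.42281111e-04  1.16954444e+00]
wall 779 -8.5749137850899 10.845516804141978 0.8920284719505764 -49.745317814917186 49.8816807019374 [-0.01319914  0.75233778]
(array([-0.0050726 , -0.01998414,  1.25614507]), array([ 0.0013566 , -0.00196001,  0.00397109]))
```

>>> jog_arm --plan '[[40,[0,-0.028,0.4],[0,0,0.004]],[40,[0,-0.028,0.8],[0,0,0.004]],[40,[0,-0.028,0.8],[0,0,0.004]]]'

```text
clock: 9.57
position: [460.9, 315.0, 95.0]
ee_rot: [-0.648, 0.762, -0.001, -0.004]
contact_force: [-0.3, -0.4, -0.1]
gripper_width: 39.9
grasp_force: 0.0
```

```bash
python3 -c "
from h import *
print(read_state()['position'],plan((462.1,316.9,51.5),down(-99.2)))"
```

```text
[460.87575078 315.02282635  95.0476861 ] (array([-0.02361674, -0.01109366,  0.43527179]), array([ 0.00447293, -0.00683374, -0.00127415]))
```

>>> jog_arm --plan '[[40,[-0.01,-0.01,0.2],[0,0,0]],[40,[-0.01,-0.01,0.43],[0,0,0]],[40,[-0.01,-0.01,0.43],[0,0,0]],[8,[-0.01,-0.01,0.43],[0,0,0]],[4,[-0.01,-0.01,0.43],[0,0,0]],[4,[-0.01,-0.01,0.43],[0,0,0]],[4,[-0.01,-0.01,0.43],[0,0,0]],[4,[-0.01,-0.01,0.43],[0,0,0]]]'

```text
clock: 10.58
position: [463.8, 318.8, 57.1]
ee_rot: [-0.647, 0.762, 0.0, 0.001]
contact_force: [-5.0, 0.6, 6.1]
gripper_width: 9.4
grasp_force: 59.1
```

>>> jog_arm --plan '[[4,[0,0,-0.1],[0,0,0]],[4,[0,0,-0.3],[0,0,0]],[4,[0,0,-0.6],[0,0,0]],[4,[0,0,-1],[0,0,0]],[4,[0,0,-1],[0,0,0]],[4,[0,0,-1],[0,0,0]]]'

```text
clock: 11.32
position: [463.6, 317.5, 155.3]
ee_rot: [-0.647, 0.763, 0.0, -0.0]
contact_force: [0.2, -0.2, -1.0]
gripper_width: 9.3
grasp_force: 58.4
```

```bash
python3 w.py w6; python3 - <<'E'
from h import *
p=(593.1,79.1,150)
print(plan(p,down(-107.9)))
d=np.load("w6.npz");s=read_state();T=d["tool_from_camera"]
P=cloud(d,T)  # tool frame
m=(abs(P[...,0])<60)&(abs(P[...,1])<25)&(P[...,2]>-15)&(P[...,2]<60)
Q=P[m];print(len(Q))
for z in range(-14,60,4):
    q=Q[abs(Q[:,2]-z)<2]
    if len(q)>5: print(z,len(q),np.percentile(q[:,0],[2,98]).round(1),np.percentile(q[:,1],[2,50,98]).round(1))
E
```

```text
11.325 [463.6 317.5 155.3] [ 8.88750751e-01  3.45391629e-01 -2.57142052e-01 -4.02587039e-04
 -9.68310961e-01 -1.05206802e+00] [450.96855485 239.66356463 298.11384157]
(array([ 2.13842339, -1.66812899,  0.04695388]), array([ 0.00094933, -0.0012982 ,  0.14215642]))
1239
-14 185 [ 6.4 18.7] [-18.3  -1.8  17.1]
-10 222 [ 6.5 18.6] [-17.3   0.2  16. ]
-6 162 [ 6.4 18.8] [-15.8  -0.6  15.1]
-2 90 [10.3 39.8] [-10.8  -0.6   9.6]
2 390 [17.9 41.5] [-3.1 -0.3  3.5]
6 20 [17.4 41.7] [-4.6 -0.3  4.2]
10 52 [17.  41.6] [-2.5  2.5  2.6]
14 16 [38.5 41.7] [-2.4 -0.   2.4]
18 14 [37.5 41.7] [-2.1 -0.3  2.6]
22 14 [37.5 41.7] [-2.1  0.5  2.7]
26 13 [38.2 41.8] [-2.   0.3  2.6]
30 13 [37.6 41.7] [-2.1  0.3  2.8]
34 10 [38.4 41.6] [-2.1  0.6  2.7]
38 13 [37.6 41.8] [-2.1  0.9  2.9]
42 12 [38.2 41.7] [-2.4 -0.   2.8]
46 8 [41.3 41.7] [-1.7 -0.   2.2]
```

View pics/w6.png

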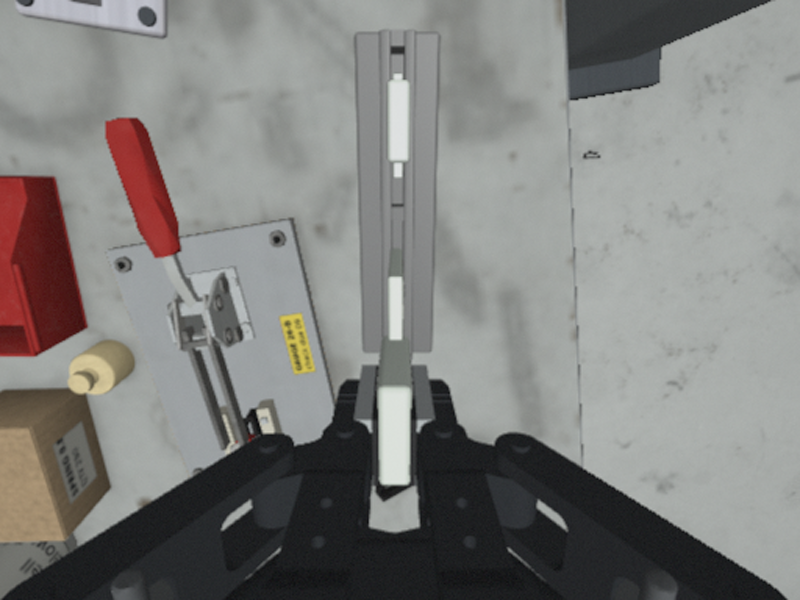

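The holder is held upright and centred: in the tool frame its plate edge is at x = 41.7 and the thickness centre is near 0.2, with no tilt. The short holder at (398,120) is untouched. Now I carry it to the dock.

>>> jog_arm --plan '[[4,[0.2,-0.15,-0.3],[0,0,0]],[4,[0.45,-0.35,-0.5],[0,0,0]],[4,[0.71,-0.55,-0.5],[0,0,0]]]'

```text
clock: 11.75
position: [507.4, 238.5, 206.0]
ee_rot: [-0.647, 0.762, -0.0, 0.001]
contact_force: [-0.6, 1.5, -1.4]
gripper_width: 9.1
grasp_force: 58.4
```

>>> jog_arm --plan '[[4,[0.35,-0.28,0],[0,0,0]],[4,[0.71,-0.55,0],[0,0,0]]]'

```text
clock: 12.0
position: [549.3, 158.6, 203.8]
ee_rot: [-0.647, 0.762, 0.0, -0.001]
contact_force: [-0.3, 0.0, -0.4]
gripper_width: 9.0
grasp_force: 58.4
```

>>> jog_arm --plan '[[4,[0.35,-0.28,0],[0,0,0.07]],[4,[0.6,-0.5,0],[0,0,0.142]],[4,[0.71,-0.57,0],[0,0,0.142]],[4,[0.71,-0.57,0],[0,0,0.142]],[4,[0.71,-0.57,0],[0,0,0.142]]]'

```text
clock: 12.62
position: [593.5, 81.4, 204.9]
ee_rot: [-0.589, 0.808, 0.0, -0.0]
contact_force: [-0.1, 0.3, -1.2]
gripper_width: 9.3
grasp_force: 58.5
```

```bash
python3 w.py w7; python3 - <<'E'
from h import *
print(plan((593.9,80.6,115),down(-107.9)),read_state()["contact_force"])
# slot relative to tool from wrist depth
d=np.load("w7.npz");P=cloud(d,d["tool_from_camera"]);s=read_state();h0=s["position"][2]
W=cloud(d);Z=W[...,2]
# lip/back visible on -y side of the plate: tool x 42..60 ahead
for x0 in(25,30,35,40,45,50):
  k=(abs(P[...,0]-x0)<2.5)&(abs(P[...,1])<20)
  a=k&(abs(Z-42)<3)&(P[...,1]>3); b=k&(abs(Z-44)<3)&(P[...,1]<-3)
  print(x0,[ (q.sum(),P[...,1][q].min().round(1),P[...,1][q].max().round(1)) for q in(a,b) if q.sum()])
m=(Z>47)&(Z<56)&(abs(P[...,1])<70)&(P[...,0]>20)&(P[...,0]<120);print("keeper",m.sum(),P[m][:,:2].min(0),P[m][:,:2].max(0))
m=(Z>80)&(Z<95)&(abs(P[...,1])<40)&(P[...,0]>50)&(P[...,0]<120);print("knob",m.sum(),P[m][:,:2].min(0),P[m][:,:2].max(0),P[m].mean(0))
E
```

```text
12.625 [593.5  81.4 204.9] [ 4.06144421e-01  3.60531116e-01 -9.74492787e-02 -2.89699811e-04
 -1.11362816e+00 -7.16558330e-01] [569.66781719   6.25916972 347.75927974]
(array([ 0.00787978, -0.00685247,  0.90159803]), array([ 0.0004041 , -0.00012779,  0.00215069])) [-0.32913817 -0.55818472 -1.10512016]
25 [(np.int64(25), np.float64(3.9), np.float64(9.3)), (np.int64(29), np.float64(-12.4), np.float64(-5.9))]
30 [(np.int64(26), np.float64(3.9), np.float64(9.3)), (np.int64(26), np.float64(-12.3), np.float64(-6.9))]
35 [(np.int64(28), np.float64(3.9), np.float64(10.3)), (np.int64(29), np.float64(-12.2), np.float64(-6.9))]
40 [(np.int64(29), np.float64(4.9), np.float64(10.3)), (np.int64(26), np.float64(-12.2), np.float64(-6.9))]
45 [(np.int64(23), np.float64(3.8), np.float64(10.2)), (np.int64(27), np.float64(-12.1), np.float64(-5.8))]
50 [(np.int64(26), np.float64(4.9), np.float64(10.1)), (np.int64(27), np.float64(-12.1), np.float64(-6.8))]
keeper 767 [ 56.63229209 -14.37374099] [119.24178076  54.00015604]
knob 638 [ 69.4726852  -19.85740725] [93.02985241 19.25872748] [ 81.10540933  -0.51080486 120.09441277]
```

View pics/w7.png

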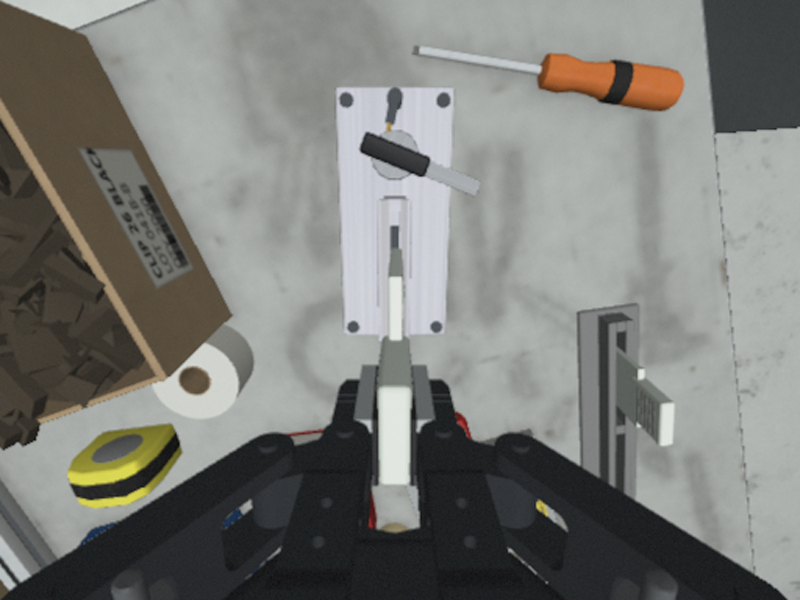

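The holder hangs in line above the slot: the slot is at (395,240) and the plate edge at (397,262). The keeper points to the front at (455,178) and the short holder is still in the rack. Descending.

>>> jog_arm --plan '[[4,[0,-0.008,0.4],[0,0,0.002]],[4,[0,-0.008,0.8],[0,0,0.002]],[4,[0,-0.008,0.95],[0,0,0.002]],[4,[0,-0.008,0.95],[0,0,0.002]],[4,[0,-0.008,0.95],[0,0,0.002]]]'

```text
clock: 13.3
position: [596.0, 81.0, 112.1]
ee_rot: [-0.588, 0.809, -0.001, 0.002]
contact_force: [-1.2, -0.6, 0.6]
gripper_width: 9.1
grasp_force: 58.5
```

```bash
python3 w.py w8; python3 - <<'E'
from h import *
print(plan((593.9,80.6,61),down(-107.9)),read_state()["contact_force"])
d=np.load("w8.npz");P=cloud(d,d["tool_from_camera"]);W=cloud(d);Z=W[...,2]
for x0 in(32,37,44,48):
  k=(abs(P[...,0]-x0)<2.5)&(abs(P[...,1])<20)
  a=k&(abs(Z-42)<3)&(P[...,1]>3); b=k&(abs(Z-44)<3)&(P[...,1]<-3)
  print(x0,[ (q.sum(),P[...,1][q].min().round(1),P[...,1][q].max().round(1)) for q in(a,b) if q.sum()])
k=(abs(P[...,1])<3)&(abs(P[...,0]-39)<4)&(P[...,2]>8);q=P[k];print("edge",q[:,0].max(),q[:,2].max(),[np.percentile(q[abs(q[:,2]-z)<4][:,1],[5,95]).round(1) for z in(12,25,38)])
m=(Z>80)&(Z<95)&(abs(P[...,1])<40)&(P[...,0]>50)&(P[...,0]<120);print("knob",P[m].mean(0))
E
```

```text
13.3 [596.   81.  112.1] [ 4.04350628e-01  4.50781708e-01 -2.11375954e-01  7.55817886e-04
 -9.05259166e-01 -7.17708158e-01] [571.43652068   5.87761739 254.78052698]
(array([0.01082552, 0.02044773, 0.51217043]), array([-0.00289181,  0.00195082, -0.00078951])) [-0.15005428  0.4539522  -0.3819391 ]
32 [(np.int64(47), np.float64(6.6), np.float64(12.7)), (np.int64(43), np.float64(-8.7), np.float64(-3.4))]
37 [(np.int64(53), np.float64(6.5), np.float64(13.3)), (np.int64(53), np.float64(-9.5), np.float64(-3.4))]
44 [(np.int64(52), np.float64(7.2), np.float64(13.2)), (np.int64(55), np.float64(-9.4), np.float64(-3.4))]
48 [(np.int64(50), np.float64(7.2), np.float64(13.2)), (np.int64(54), np.float64(-9.3), np.float64(-4.1))]
edge 42.56555373133963 103.76940062537642 [array([-2. ,  2.5]), array([-1.9,  2.7]), array([-2.3,  2.9])]
knob [81.61262504  2.04182774 27.06880821]
```

>>> jog_arm --plan '[[4,[0.003,0.02,0.04],[0,0,0]],[4,[0.003,0.02,0.08],[0,0,0]],[4,[0.003,0.02,0.08],[0,0,0]],[4,[0.003,0.02,0.08],[0,0,0]]]'

```text
clock: 13.85
position: [592.9, 80.7, 102.3]
ee_rot: [-0.588, 0.809, -0.0, 0.0]
contact_force: [0.2, 0.3, -0.0]
gripper_width: 9.2
grasp_force: 58.5
```

```bash
cat > m.py <<'E'
from h import *
import w,sys
w.wrist("wm")
print(plan((593.9,80.6,61),down(-107.9)),read_state()["contact_force"])
d=np.load("wm.npz");P=cloud(d,d["tool_from_camera"]);W=cloud(d);Z=W[...,2]
for x0 in(32,37,44,48):
  k=(abs(P[...,0]-x0)<2.5)&(abs(P[...,1])<20)
  a=k&(abs(Z-42)<3)&(P[...,1]>3); b=k&(abs(Z-44)<3)&(P[...,1]<-3)
  print(x0,[ (q.sum(),P[...,1][q].min().round(1),P[...,1][q].max().round(1)) for q in(a,b) if q.sum()])
k=(abs(P[...,1])<3)&(abs(P[...,0]-39)<4)&(P[...,2]>8)&(P[...,2]<50);q=P[k];print("edge",q[:,0].max(),[np.percentile(q[abs(q[:,2]-z)<4][:,1],[5,95]).round(1) for z in(12,25,38) if (abs(q[:,2]-z)<4).any()])
E
python3 m.py
```

```text
13.85 [592.9  80.7 102.3] [ 4.05626180e-01  4.58682962e-01 -2.27035652e-01  1.28051709e-04
 -8.85026369e-01 -7.19646594e-01] [568.67867298   5.64038524 245.11814624]
(array([-0.0019655 , -0.00963156,  0.41347389]), array([-1.46996021e-04,  1.77124606e-05, -1.40988812e-03])) [ 0.11141086 -0.086478   -0.81740728]
32 [(np.int64(56), np.float64(4.1), np.float64(9.9)), (np.int64(55), np.float64(-12.0), np.float64(-6.2))]
37 [(np.int64(54), np.float64(4.1), np.float64(9.8)), (np.int64(53), np.float64(-11.9), np.float64(-6.2))]
44 [(np.int64(57), np.float64(4.0), np.float64(9.8)), (np.int64(60), np.float64(-12.6), np.float64(-6.1))]
48 [(np.int64(59), np.float64(4.0), np.float64(9.7)), (np.int64(59), np.float64(-12.5), np.float64(-6.1))]
edge 41.759396669830046 [array([-2.1,  2.5]), array([-1.9,  2.7]), array([-2.3,  2.9])]
```

>>> jog_arm --plan '[[4,[0,-0.011,0.02],[0,0,0]],[4,[0,-0.011,0.06],[0,0,0]],[4,[0,-0.011,0.1],[0,0,0]],[4,[0,-0.011,0.13],[0,0,0]],[4,[0,-0.011,0.13],[0,0,0]],[4,[0,-0.011,0.13],[0,0,0]]]'

```text
clock: 14.65
position: [594.0, 80.4, 89.4]
ee_rot: [-0.588, 0.809, -0.0, 0.0]
contact_force: [-0.5, 1.2, -0.7]
gripper_width: 9.2
grasp_force: 58.5
```

```bash
python3 m.py
```

```text
14.65 [594.   80.4  89.4] [ 4.04461050e-01  4.75258862e-01 -2.37459568e-01  1.09860760e-04
 -8.57879474e-01 -7.18383317e-01] [569.74581937   5.36396912 232.17576362]
(array([-0.00110942,  0.00114436,  0.28455217]), array([-0.0002654 ,  0.00018187, -0.0013507 ])) [ 0.70015986 -0.81243504 -1.11319976]
32 [(np.int64(59), np.float64(4.6), np.float64(11.4)), (np.int64(65), np.float64(-11.4), np.float64(-4.5))]
37 [(np.int64(68), np.float64(3.1), np.float64(11.4)), (np.int64(64), np.float64(-11.2), np.float64(-5.8))]
44 [(np.int64(69), np.float64(5.1), np.float64(11.2)), (np.int64(65), np.float64(-11.1), np.float64(-5.8))]
48 [(np.int64(67), np.float64(5.1), np.float64(11.1)), (np.int64(64), np.float64(-11.0), np.float64(-4.4))]
edge 41.837998823375024 [array([-2.2,  2.5]), array([-1.9,  2.7]), array([-2.2,  2.9])]
```

>>> jog_arm --plan '[[4,[0,0,0.03],[0,0,0]],[4,[0,0,0.06],[0,0,0]],[4,[0,0,0.09],[0,0,0]],[4,[0,0,0.12],[0,0,0]],[4,[0,0,0.15],[0,0,0]],[4,[0,0,0.18],[0,0,0]],[4,[0,0,0.2],[0,0,0]],[4,[0,0,0.2],[0,0,0]]]'

```text
clock: 15.7
position: [593.9, 80.4, 69.7]
ee_rot: [-0.588, 0.809, -0.0, 0.0]
contact_force: [-0.6, -0.8, 4.2]
gripper_width: 9.1
grasp_force: 59.0
```

>>> jog_arm --plan '[[4,[0,0,0.03],[0,0,0]],[4,[0,0,0.05],[0,0,0]],[4,[0,0,0.07],[0,0,0]],[4,[0,0,0.08],[0,0,0]],[4,[0,0,0.09],[0,0,0]],[4,[0,0,0.09],[0,0,0]]]'

```text
clock: 16.45
position: [594.1, 80.4, 61.2]
ee_rot: [-0.588, 0.809, -0.0, 0.0]
contact_force: [-2.3, -1.0, 7.1]
gripper_width: 9.3
grasp_force: 59.7
```

>>> jog_arm --plan '[[4,[0,0,0.01],[0,0,0]],[4,[0,0,0.02],[0,0,0]],[4,[0,0,0.03],[0,0,0]],[4,[0,0,0.03],[0,0,0]],[4,[0,0,0.03],[0,0,0]]]'

```text
clock: 17.08
position: [594.2, 80.3, 61.1]
ee_rot: [-0.588, 0.809, -0.001, 0.001]
contact_force: [-7.2, -0.9, 21.5]
gripper_width: 9.0
grasp_force: 61.8
```

>>> jog_arm --plan '[[4,[0,0,0],[0,0,0]],[4,[0,0,0],[0,0,0]],[4,[0,0,0],[0,0,0]],[4,[0,0,0],[0,0,0]]]'

```text
clock: 17.58
position: [594.2, 80.2, 61.1]
ee_rot: [-0.588, 0.809, -0.001, 0.0]
contact_force: [-6.9, -0.1, 22.1]
gripper_width: 9.5
grasp_force: 61.8
```

```bash
python3 m.py; python3 - <<'E'
from h import *
print(read_state()["contact_force"])
d=np.load("wm.npz");P=cloud(d,d["tool_from_camera"]);Z=cloud(d)[...,2]
k=(abs(P[...,1])<2)&(P[...,0]>20)&(P[...,0]<40)&(Z>45);print("plate top z",np.median(Z[k]))
E
```

```text
17.575 [594.2  80.2  61.1] [ 0.40455507  0.51008949 -0.26449159  0.00159846 -0.79493269 -0.71847212] [569.88955501   5.24679373 203.84409533]
(array([-0.00219536,  0.00409181,  0.00043312]), array([-1.63738286e-03,  3.19434734e-05, -3.16396509e-04])) [-6.6581086  -1.01655792 21.45256452]
32 [(np.int64(93), np.float64(3.2), np.float64(11.6)), (np.int64(85), np.float64(-10.9), np.float64(-4.5))]
37 [(np.int64(83), np.float64(5.7), np.float64(11.5)), (np.int64(85), np.float64(-10.9), np.float64(-5.0))]
44 [(np.int64(83), np.float64(5.6), np.float64(11.4)), (np.int64(89), np.float64(-10.8), np.float64(-4.9))]
48 [(np.int64(83), np.float64(5.5), np.float64(11.8)), (np.int64(91), np.float64(-10.6), np.float64(-4.4))]
edge 41.70807015257798 [array([-2. ,  2.5]), array([-2. ,  2.6]), array([-1.4,  1.9])]
[-6.6581086  -1.01655792 21.45256452]
plate top z 60.07052872170044
```

The plate top measures 60.1 mm, where home is 60 mm, with a steady 21 N press. I'm handing it in.

```bash
python3 -c "
from bench import job_done
print(job_done())"
```

```text
the job is handed in; nothing more can be done
None
```

The knob is at its open stop with the keeper clear of the slot. The wide holder is fully home in the dock, label facing out over the lip, still held there by the gripper with about 21 N. The job was handed in at about 17.6 s.

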